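Lock the swivel stand and open the cleaner bottle

TASK

Pick up the mallet and use its head to drive the swivel stand's sprung lock pin fully down, so that the bottle cannot swivel, then set the mallet back down on the table, clear of the stand. Then open the cleaner bottle in the stand: press its push-and-turn safety cap down, twist it anticlockwise while pressing until it is free, and lift it off; finish while still holding the cap level and still in the gripper, straight above the bottle's mouth with 4 to 12 cm of clear air below it. Touch the pin only with the mallet, do not turn the bottle with the stand, and leave the jar, the caster and the tray where they are.

Things in the scene. Friction and masses are not known exactly. Their poses are not given: they have to be found in the camera images.
- mallet_grip (a point): Grip point on the mallet's level wooden handle, on its centre line, 32 mm above the table. Handle 20 mm wide (x), 24 mm high (z), along point y from the head (y = +29 mm) to its end at y = -98 mm. Head: 44 mm square, 64 mm high steel block with rubber ends, standing on one face, centred 50 mm ahead along +y. z up. Mallet 0.25 to 0.45 kg.
- mallet_face (a point): Centre of the mallet head's lower striking face (44 x 44 mm), on the table at the start. z up; the handle points along its -y; axes parallel to those of mallet_grip, which lies at y = -50, z = +32 mm.
- pin_top (a point): Centre of the flat round top (18 mm across) of the steel lock pin; 69 mm above the table when up, 55 mm fully down. It stands on a steel bridge (96 mm along point x, 30 mm along y, top 50 mm above the table) at the end of the stand. The bottle's axis lies 100 mm away along point +y; towards -y the space beyond the bridge is free. z up.
- lock_pin (a joint): Travel of the lock pin: 0 m up (start), 0.014 m fully down. Lightly sprung and held by friction: yields to a blow or push of 6 to 8 N and stays where it is driven. Down, its tip enters the turntable's fork and stops the swivelling.
- turntable (a joint): Swivel angle of the turntable that carries the bottle, rad; 0 at the start, anticlockwise from above positive, limits +-0.25. Swivels easily until the lock pin is down; then about 0.04 rad of play is left.
- neck (a point): Centre of the top of the bottle's mouth, 147 mm above the table, hidden under the cap while that is on. White plastic bottle, 72 mm across, fixed on the turntable of the steel stand (150 x 150 mm base). z up; x is where the cap's mark points when locked.
- cap_center (a point): Centre of the round ribbed grey cap (54 mm across, 38 mm high, 35 g); closed it spans 132 to 170 mm above the table. x along the mark on its top, z up. Sprung: 6 N starts it down, 10 N at 6 mm, bottoms at 7 mm. Press 6 mm (5 at least) and, pressed, turn anticlockwise seen from above 1.2 rad (free from 1.0, stop near 1.35); then lift straight, clear of the neck after 20 mm.
- spare_jar: Bystander: white jar, 60 mm across and 85 mm high, standing on the table; origin at the centre of its underside.
- spare_caster: Bystander: spare trolley caster, 75 mm wheel with dark tyre, 89 mm high, standing upside down on its 70 x 60 mm plate; origin at the underside.
- tray: Bystander: small white vented tray, 150 x 200 x 45 mm; origin at the centre of its underside.
Things that resemble listed ones, but are neither listed nor needed, are in the scene too. Leave any green or orange look-alike of the part that bears cap_center alone.

How it is judged:
By the outcome, as a careful person would: the job done as asked, in the order asked, and still so for the second after the job is handed in, while the arm keeps its last pose, push and grip.
It also fails if it takes over 54 s, if anything falls off the work surface, if the arm or the gripper's body presses on something with over 40 N, if the wrist force passes 120 N, or if a joint passes its speed limit or range.

ROBOT

A 7-joint arm with a two-finger parallel gripper is mounted at the origin on the work surface. World frame = base frame: x ahead of the robot, y to its left, z up, the work surface at z = 0. Lengths are in m, angles in rad, forces in N, time in s.
With the tool pointing down it reaches from about 0.4 to 0.85 m from the base axis. Payload 4.5 kg.
Tool frame: the origin (TCP) lies midway between the tips of the shut fingers; the grasp point (between the pads) lies 19 mm behind it; z points along the fingers, x is the direction in which the jaws open and shut, and the axes are right-handed (so a half turn about z gives the same grasp; the last joint's range is limited). The gripper opens to 88 mm and grips with 3 to 60 N. Pads are 18 mm wide; open, the fingers measure 123 mm over their backs; the gripper's body (75 mm by 187 mm) begins 45 mm behind the grasp point.
Start: joints at [1.249, 0.689, -0.195, 1.565, 0.157, 0.902, -0.215], TCP at [0.218, -0.586, 0.239] pointing down, gripper open.
Joint ranges: [-3.01, 3.01], [-0.46, 2.08], [-1.47, 1.51], [0.13, 2.56], [-1, 4.14], [0.04, 2.09], [-2.66, 2.66]. Speed limits (rad/s): [2.57, 2.57, 3.14, 3.14, 3.14, 3.14, 3.14].

INTERFACE

Orientations are given as a unit quaternion [x, y, z, w].
In Python, from plant import r gives the robot as it stands. The module is installed in compiled form; this text tells all that it offers.
- The arm moves only by the tool play_rows, never from a script. Its argument "increments" is a list of rows, each a list of 7 numbers: the opening, from 0 (shut) to 1 (fully open), then the shift along the tool's x, y, z in mm, then the turn, a rotation vector about the tool's x, y, z in rad. In form: [[hand, dx, dy, dz, wx, wy, wz], ...]. A call has exactly 8 rows; each row shifts and turns the pose as measured when the row begins, along the tool's axes as they then stand; what a row does not reach is not made up. A row lasts 1/8 s, in which the tool goes at most 62.5 mm and 10.7 degrees, less where a joint would pass 70% of its speed; a pose out of reach is approached as far as the arm can. A call is refused whole if a number of a shift passes 62.5 or a number of a turn 0.188, either way. A call with a gripper value outside its range is refused whole. The fingers move at their own pace and stop on an object; "grip_force" is the grip in N (left out, the last holds). Time passes only in rows, so rows that do not move let the fingers close, or fill a call up. It gives the time, the measured TCP pose, the force and the opening at its end, in the units of the state.
- r.get_state(): the state, without advancing time (a new reading comes with each control period).
- r.snapshot(name): name is "side" or "top"; returns the picture (420x560x3 uint8, red, green, blue); there is no depth.
- r.get_calibration(name): a dict with "fx", "fy", "cx", "cy" (pixels), "dist" ([k1, k2, p1, p2, k3] as OpenCV has them; the pictures are not rectified), "R" (3x3) and "t" (3): a world point X has camera coordinates R X + t. Camera axes: x right, y down, z forward; pixel columns grow to the right and rows downward; lengths in m; the calibration is good to about 2 mm. A picture is of the moment at which its call begins. get_calibration takes no time and is no camera call.
- r.finish_job(): hands the job in, once; it reports no verdict.
The state is a dict: "clock": time; "q": joint angles; "qd": joint speeds; "joint_torque": joint torques, N m; "tool_pos": TCP position; "eef_rot": TCP orientation; "contact_force": force on the tool from outside, world axes, zero at the start; "moment": the same for the moment, N m; "opening": opening from 0.0 (shut) to 1.0 (fully open).
Only numpy, scipy, OpenCV 4.12 (cv2) and the standard library are available. Lean on these libraries where they do the work, as an engineer would, in place of code of your own. Each camera call takes 0.05 s, during which the arm holds its last target.

## Working session

There is one attempt and no reset: what is moved stays moved. The work goes in short steps, Python scripts to look and compute and a tool call to move; the robot and the scene stay as the last step left them, time stands still between calls to the robot, and variables do not carry over. Pictures are saved under pics/ and viewed, and the job is handed in when it is done.

Besides the shell and the picture viewer there is one more tool, called after "Request:" as name(argument=value, ...) on one line, values as JSON. play_rows: Moves the arm, as the interface text tells. Its arguments: {"type":"object","properties":{"increments":{"type":"array"},"grip_force":{"type":"number"}},"required":["increments"]}

```bash
mkdir -p pics
python3 - <<'E'
from plant import r
import cv2
print({k:(v if not hasattr(v,'round') else v) for k,v in r.get_state().items()})
for n in("side","top"):
    cv2.imwrite(f"pics/{n}0.png",r.snapshot(n)[:,:,::-1]); print(n,r.get_calibration(n))
E
```

```text
{'clock': 0.0, 'q': array([ 1.24881992,  0.6899774 , -0.19452567,  1.5663203 ,  0.15727241,
        0.90249728, -0.21513446]), 'qd': array([ 0.0005191 , -0.00067923, -0.00024786,  0.00140212,  0.00070057,
        0.00026782,  0.00027497]), 'joint_torque': array([-8.22231850e-04, -5.27561045e+01, -1.26740813e+00, -1.53432012e+01,
       -5.26379887e-02,  6.36747645e-03,  1.74990823e-04]), 'tool_pos': array([ 0.2174485 , -0.58528933,  0.23792075]), 'eef_rot': array([ 8.21082712e-01, -5.70808512e-01, -7.72532783e-04, -4.74608609e-04]), 'contact_force': array([0.19501185, 0.07661084, 1.03090362]), 'moment': array([-0.00686094, -0.00267846, -0.00351214]), 'opening': 0.9979869522563996}
side {'fx': 434.90499950486134, 'fy': 434.90499950486134, 'cx': 280.0457257955793, 'cy': 215.49145409482446, 'dist': array([-0.10982882,  0.        ,  0.        ,  0.        ,  0.        ]), 'R': array([[-0.98645667, -0.16378135, -0.00888313],
       [-0.10278147,  0.65944429, -0.74469403],
       [ 0.12782493, -0.73369537, -0.66734691]]), 't': array([0.60092265, 0.11536683, 1.01672623])}
top {'fx': 477.5509251655556, 'fy': 477.5509251655556, 'cx': 280.1486835399152, 'cy': 211.7743967918045, 'dist': array([-0.14254624,  0.        ,  0.        ,  0.        ,  0.        ]), 'R': array([[ 0.06463847, -0.99790656,  0.00208786],
       [-0.97558661, -0.06363249, -0.21019435],
       [ 0.20988718,  0.01154976, -0.97765739]]), 't': array([0.0062173 , 0.5992559 , 1.28308941])}
```

View pics/side0.png

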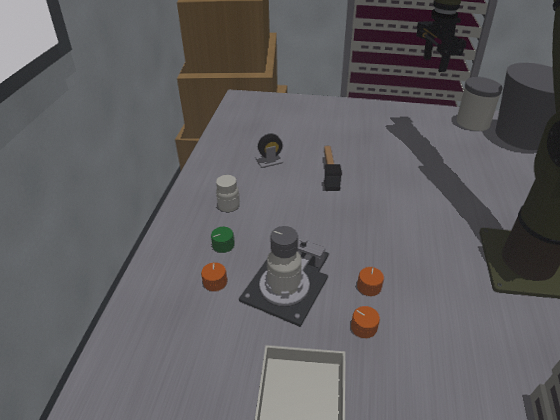

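View pics/top0.png

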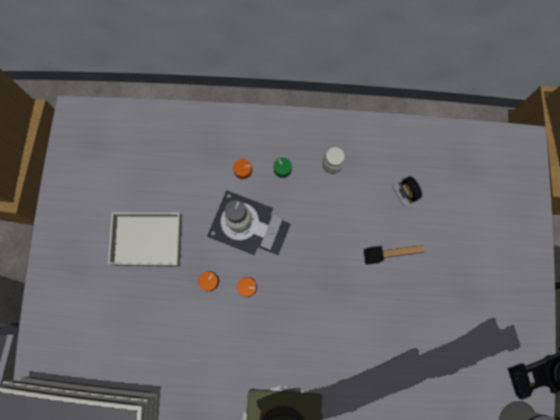

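Top view: the grey cap is at about (236,211) on the white bottle, the bridge is at (275,232), and the mallet head is at (374,255) with its handle running to (424,250). The green cap (283,166) and the orange ones (243,168), (208,281), (247,287) are look-alikes to leave alone. The jar is at (335,158), the caster at (409,189) and the tray at (145,240). Next I'll enlarge the crops.

```bash
cat > h.py <<'E'
import numpy as np, cv2
from plant import r
def ray(n,u,v):
    c=r.get_calibration(n);K=np.array([[c['fx'],0,c['cx']],[0,c['fy'],c['cy']],[0,0,1]])
    p=cv2.undistortPoints(np.array([[[u,v]]],float),K,c['dist'])[0,0]
    R=np.array(c['R']);t=np.array(c['t']); return -R.T@t, R.T@np.array([p[0],p[1],1])
def atz(n,u,v,z):
    o,d=ray(n,u,v); return o+d*(z-o[2])/d[2]
def proj(n,X):
    c=r.get_calibration(n);K=np.array([[c['fx'],0,c['cx']],[0,c['fy'],c['cy']],[0,0,1]])
    return cv2.projectPoints(np.array(X,float).reshape(-1,3),cv2.Rodrigues(np.array(c['R']))[0],np.array(c['t']),K,c['dist'])[0][:,0]
def crop(n,src,x0,y0,w,h,s,out):
    im=cv2.imread(src)[y0:y0+h,x0:x0+w]; cv2.imwrite(out,cv2.resize(im,None,fx=s,fy=s,interpolation=cv2.INTER_CUBIC))
E
python3 - <<'E'
from h import *
crop('top','pics/top0.png',200,180,100,80,8,'pics/c1.png')
crop('side','pics/side0.png',235,220,100,100,6,'pics/c2.png')
crop('top','pics/top0.png',355,230,80,40,10,'pics/c3.png')
crop('side','pics/side0.png',310,140,45,55,10,'pics/c4.png')
E
```

```text
(no output)
```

View pics/c1.png

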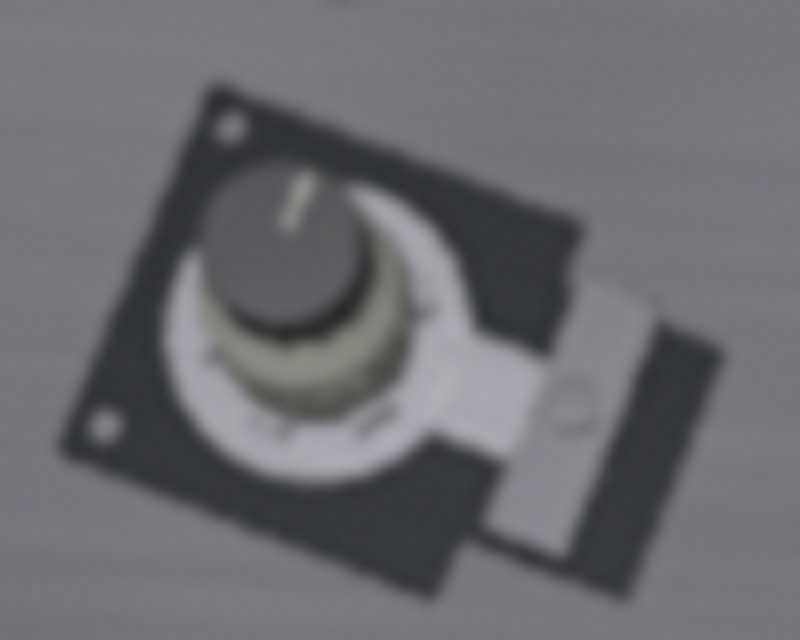

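View pics/c2.png

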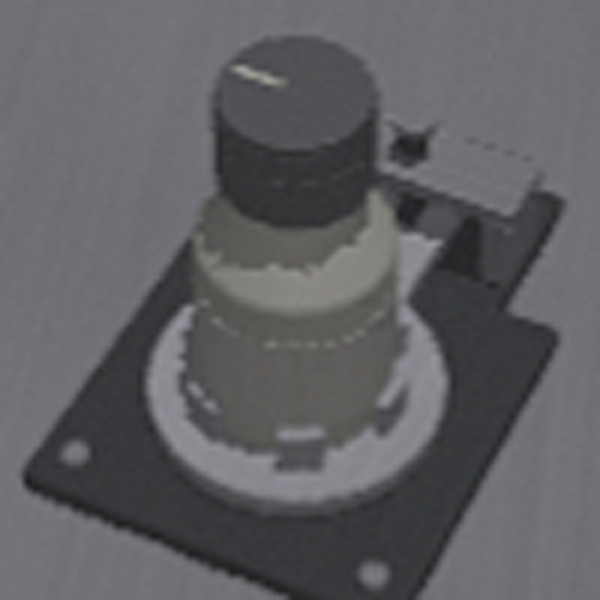

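View pics/c3.png

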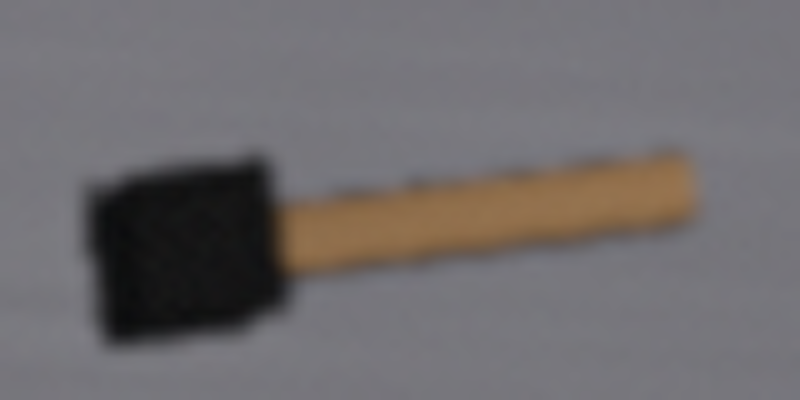

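View pics/c4.png

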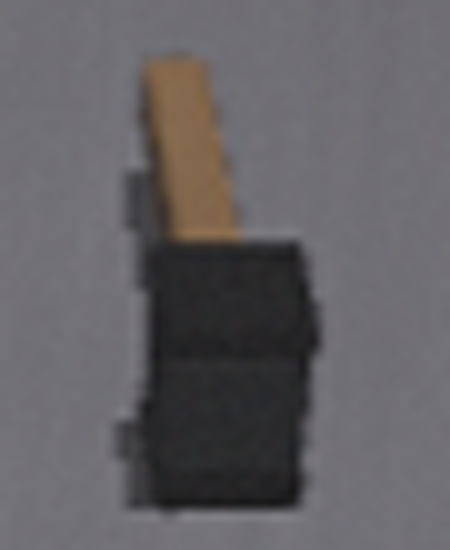

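Run:
```python
from h import *
def P(x0,y0,s,X,Y): return x0+(X+.5)/s-.5, y0+(Y+.5)/s-.5
np.set_printoptions(precision=4,suppress=True)
print('cap top', atz('top',*P(200,180,8,284,241),.170), atz('side',*P(235,220,6,297,93),.170))
print('pin top', atz('top',*P(200,180,8,574,408),.069), atz('side',*P(235,220,6,408,146),.069))
print('mark top',[atz('top',*P(200,180,8,*p),.170)for p in((290,225),(306,178))],'side',[atz('side',*P(235,220,6,*p),.17) for p in((285,82),(235,68))])
c=[(215,90),(62,450),(435,600),(578,220)]
for z in(0.005,.012):
  B=np.array([atz('top',*P(200,180,8,*p),z)for p in c]);print('base',z,B,B.mean(0),np.linalg.norm(np.diff(B,axis=0),axis=1))
print('bridge',[atz('top',*P(200,180,8,*p),.05)for p in((592,278),(655,318),(565,555),(485,525))])
print('head top corners',[atz('top',*P(355,230,10,*p),.064)for p in((90,185),(260,158),(282,305),(105,342))])
print('handle top z44',[atz('top',*P(355,230,10,*p),.044)for p in((285,240),(692,188))])
print('handle side z44',[atz('side',*P(310,140,10,*p),.044)for p in((177,62),(208,240))])
print('head side top corners',[atz('side',*P(310,140,10,*p),.064)for p in((152,242),(300,242),(305,358),(155,358))])
print('caster,jar',atz('top',409,189,.04),atz('top',335,158,.085))
```

```text
cap top [0.5727 0.161  0.17  ] [0.5722 0.1647 0.17  ]
pin top [0.5414 0.0661 0.069 ] [0.5431 0.0846 0.069 ]
mark top [array([0.5781, 0.1595, 0.17  ]), array([0.5941, 0.1557, 0.17  ])] side [array([0.577 , 0.1602, 0.17  ]), array([0.5944, 0.1562, 0.17  ])]
base 0.005 [[0.6635 0.2096 0.005 ]
 [0.5246 0.2536 0.005 ]
 [0.4788 0.1133 0.005 ]
 [0.6228 0.0712 0.005 ]] [0.5724 0.1619 0.005 ] [0.1458 0.1476 0.15  ]
base 0.012 [[0.6617 0.2087 0.012 ]
 [0.5235 0.2525 0.012 ]
 [0.478  0.1129 0.012 ]
 [0.6212 0.071  0.012 ]] [0.5711 0.1613 0.012 ] [0.145  0.1469 0.1492]
bridge [array([0.5919, 0.0635, 0.05  ]), array([0.5789, 0.0402, 0.05  ]), array([0.4923, 0.0662, 0.05  ]), array([0.5011, 0.095 , 0.05  ])]
head top corners [array([ 0.5094, -0.1938,  0.064 ]), array([ 0.5199, -0.2415,  0.064 ]), array([ 0.479 , -0.2488,  0.064 ]), array([ 0.4657, -0.1994,  0.064 ])]
handle top z44 [array([ 0.5   , -0.2534,  0.044 ]), array([ 0.5218, -0.3711,  0.044 ])]
handle side z44 [array([ 0.5235, -0.3668,  0.044 ]), array([ 0.5069, -0.2739,  0.044 ])]
head side top corners [array([ 0.5215, -0.2417,  0.064 ]), array([ 0.4803, -0.2483,  0.064 ]), array([ 0.4756, -0.1938,  0.064 ]), array([ 0.5159, -0.1874,  0.064 ])]
caster,jar [ 0.6955 -0.3276  0.04  ] [ 0.7599 -0.1013  0.085 ]
```

```bash
cat >> h.py <<'E'
from scipy.spatial.transform import Rotation as Ro
np.set_printoptions(precision=4,suppress=True)
def goalR(yawdeg):
    return Ro.from_euler('z',yawdeg,degrees=True)*Ro.from_euler('x',180,degrees=True)
def st():
    s=r.get_state();R=Ro.from_quat(s['eef_rot']);x=R.as_matrix()[:,0]
    print('t %.2f'%s['clock'],'pos',s['tool_pos'],'yaw %.1f'%np.degrees(np.arctan2(x[1],x[0])),'F',s['contact_force'],'M',s['moment'],'open %.3f'%s['opening'],'zax',R.as_matrix()[:,2]); print('q',s['q'])
    return s,np.array(s['tool_pos']),R
def plan(goal,yaw,n=8,hand=1):
    s,p,R=st(); Rg=goalR(yaw); goal=np.array(goal)
    w=(R.inv()*Rg).as_rotvec()/n
    d=(goal-p)/n
    print('rot/row',w.round(4))
    for i in range(n):
        Ri=R*Ro.from_rotvec(w*i)
        print([hand]+list((Ri.inv().apply(d)*1000).round(1))+list(w.round(3)),end=',')
    print()
E
python3 - <<'E'
from h import *
plan((.5023,-.2589,.14),10.4)
E
```

```text
t 0.10 pos [ 0.2175 -0.5853  0.238 ] yaw -69.6 F [-1.2286 -0.2853 -0.0116] M [ 0.0465 -0.0045 -0.0048] open 1.000 zax [-0.0007  0.0015 -1.    ]
q [ 1.2488  0.6899 -0.1946  1.5663  0.1573  0.9025 -0.2151]
rot/row [-0.0001  0.0002 -0.1746]
[1, np.float64(-25.8), np.float64(-47.6), np.float64(12.3), np.float64(-0.0), np.float64(0.0), np.float64(-0.175)],[1, np.float64(-17.2), np.float64(-51.4), np.float64(12.3), np.float64(-0.0), np.float64(0.0), np.float64(-0.175)],[1, np.float64(-8.0), np.float64(-53.6), np.float64(12.3), np.float64(-0.0), np.float64(0.0), np.float64(-0.175)],[1, np.float64(1.4), np.float64(-54.1), np.float64(12.3), np.float64(-0.0), np.float64(0.0), np.float64(-0.175)],[1, np.float64(10.8), np.float64(-53.1), np.float64(12.3), np.float64(-0.0), np.float64(0.0), np.float64(-0.175)],[1, np.float64(19.9), np.float64(-50.4), np.float64(12.2), np.float64(-0.0), np.float64(0.0), np.float64(-0.175)],[1, np.float64(28.3), np.float64(-46.2), np.float64(12.2), np.float64(-0.0), np.float64(0.0), np.float64(-0.175)],[1, np.float64(35.9), np.float64(-40.6), np.float64(12.2), np.float64(-0.0), np.float64(0.0), np.float64(-0.175)],
```

Request:
play_rows(increments=[[1,-26,-48,12,0,0,-0.175],[1,-17,-51,12,0,0,-0.175],[1,-8,-54,12,0,0,-0.175],[1,1,-54,12,0,0,-0.175],[1,11,-53,12,0,0,-0.175],[1,20,-50,12,0,0,-0.175],[1,28,-46,12,0,0,-0.175],[1,36,-41,12,0,0,-0.175]], grip_force=60)

```text
clock: 1.1
tool_pos: [0.5, -0.2505, 0.1364]
eef_rot: [0.994, 0.109, -0.002, 0.001]
contact_force: [1.3, -0.8, 0.4]
opening: 1.001
```

```bash
sed -i 's/list((Ri.inv().apply(d)\*1000).round(1))+list(w.round(3))/[float(a) for a in (Ri.inv().apply(d)*1000).round(1)]+[float(a) for a in w.round(3)]/' h.py
python3 - <<'E'
from h import *
plan((.5023,-.2589,.10),10.4)
E
```

```text
t 1.10 pos [ 0.5    -0.2505  0.1364] yaw 12.5 F [ 1.3287 -0.7589  0.4357] M [-0.0694 -0.1183  0.003 ] open 1.001 zax [-0.0036 -0.0022 -1.    ]
q [ 0.6509  0.7815 -0.4627  1.8472  0.5544  0.6472  0.0687]
rot/row [0.0002 0.0005 0.0045]
[1, 0.1, 1.1, 4.6, 0.0, 0.0, 0.005],[1, 0.1, 1.1, 4.6, 0.0, 0.0, 0.005],[1, 0.1, 1.1, 4.6, 0.0, 0.0, 0.005],[1, 0.1, 1.1, 4.6, 0.0, 0.0, 0.005],[1, 0.1, 1.1, 4.6, 0.0, 0.0, 0.005],[1, 0.1, 1.1, 4.6, 0.0, 0.0, 0.005],[1, 0.1, 1.1, 4.6, 0.0, 0.0, 0.005],[1, 0.1, 1.1, 4.6, 0.0, 0.0, 0.005],
```

Request:
play_rows(increments=[[1,0,4,25,0,0,0.02],[1,0,4,25,0,0,0.016],[1,0,4,25,0,0,0],[1,0,0,25,0,0,0],[1,0,0,18,0,0,0],[1,0,0,5,0,0,0],[1,0,0,0,0,0,0],[1,0,0,0,0,0,0]])

```text
clock: 2.1
tool_pos: [0.507, -0.2553, 0.0087]
eef_rot: [0.995, 0.096, -0.0, -0.001]
contact_force: [-0.2, -0.1, 0.3]
opening: 1.003
```

Run:
```python
from h import *
st()
for n in("side","top"): cv2.imwrite(f"pics/{n}1.png",r.snapshot(n)[:,:,::-1])
a=cv2.imread('pics/side1.png')[110:230,280:400]; b=cv2.imread('pics/top1.png')[200:300,330:450]
a=cv2.resize(a,(400,400),interpolation=2); b=cv2.resize(b,(400,333),interpolation=2)
c=np.zeros((400,800,3),np.uint8);c[:,:400]=a;c[:333,400:]=b;cv2.imwrite('pics/g1.png',c)
```

```text
t 2.10 pos [ 0.507  -0.2553  0.0087] yaw 11.1 F [-0.1792 -0.1069  0.2603] M [-0.0446 -0.1074  0.0407] open 1.003 zax [-0.0006  0.0026 -1.    ]
q [ 0.5625  0.984  -0.303   1.863   0.683   0.4012 -0.0592]
```

View pics/g1.png

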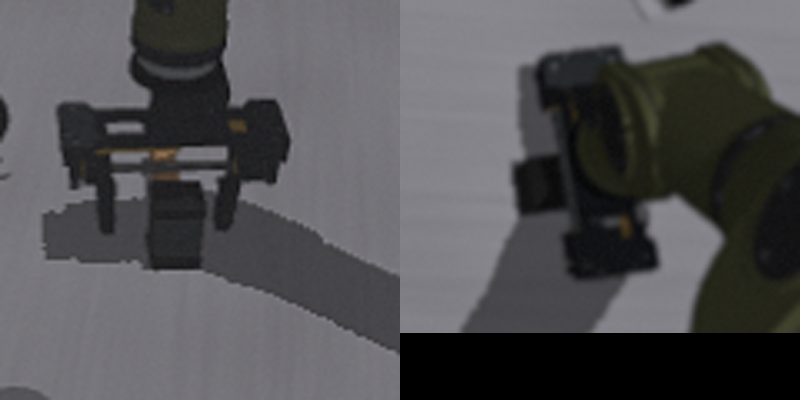

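Request:
play_rows(increments=[[1,-3,3,-3,0,0,0],[1,-2,2,-1,0,0,0.01],[0.2,0,0,0,0,0,0],[0.1,0,0,0,0,0,0],[0,0,0,0,0,0,0],[0,0,0,0,0,0,0],[0,0,0,0,0,0,0],[0,0,0,0,0,0,0]], grip_force=60)

```text
clock: 3.2
tool_pos: [0.5033, -0.262, 0.014]
eef_rot: [0.996, 0.091, 0.001, -0.001]
contact_force: [0.5, 1.3, -0.3]
opening: 0.343
```

Run:
```python
from h import *
st()
```

```text
t 3.20 pos [ 0.5033 -0.262   0.014 ] yaw 10.4 F [ 0.451   1.2548 -0.2723] M [-0.058   0.0109 -0.0152] open 0.343 zax [ 0.001   0.0018 -1.    ]
q [ 0.5786  0.9746 -0.3074  1.8657  0.6786  0.4068 -0.0533]
```

Request:
play_rows(increments=[[0,0,0,0,0,0,0],[0,0,0,0,0,0,0],[0,0,0,0,0,0,0],[0,0,0,0,0,0,0],[0,0,0,-15,0,0,0],[0,0,0,-30,0,0,0],[0,0,0,-40,0,0,0],[0,0,0,-40,0,0,0]])

```text
clock: 4.2
tool_pos: [0.5002, -0.2614, 0.1412]
eef_rot: [0.996, 0.091, -0.003, -0.002]
contact_force: [0.8, -0.1, -2.8]
opening: 0.22
```

Run:
```python
from h import *
st()
for n in("side","top"): cv2.imwrite(f"pics/{n}2.png",r.snapshot(n)[:,:,::-1])
a=cv2.imread('pics/side2.png')[90:210,280:400]; b=cv2.imread('pics/top2.png')[200:300,330:450]
a=cv2.resize(a,(400,400),interpolation=2); b=cv2.resize(b,(400,333),interpolation=2)
c=np.zeros((400,800,3),np.uint8);c[:,:400]=a;c[:333,400:]=b;cv2.imwrite('pics/g2.png',c)
```

```text
t 4.20 pos [ 0.5002 -0.2614  0.1412] yaw 10.5 F [ 0.7631 -0.0779 -2.847 ] M [-0.1348 -0.1629  0.0031] open 0.220 zax [-0.0072  0.0042 -1.    ]
q [ 0.6771  0.7832 -0.4757  1.8224  0.5392  0.6766  0.0708]
```

View pics/g2.png

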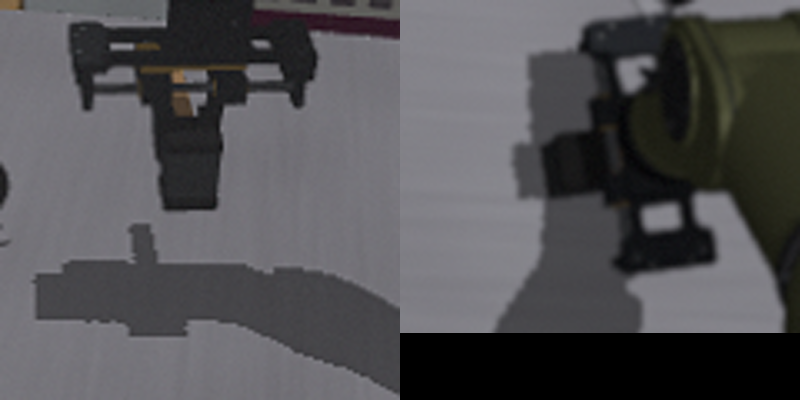

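Run:
```python
from h import *
s,p,R=st()
y=np.radians(10.5); ex=np.array([np.cos(y),np.sin(y)]);u=np.array([-np.sin(y),np.cos(y)])
for n,(x0,y0) in (("side",(310,105)),("top",(350,220))):
    im=cv2.imread(f'pics/{n}2.png')[y0:y0+60,x0:x0+60]; im=cv2.resize(im,None,fx=10,fy=10,interpolation=2)
    cc=p[:2]+.0412*u
    for z,col in((.127,(0,255,0)),(.191,(0,0,255))):
        C=[list(cc+a*.022*ex+b*.022*u)+[z] for a,b in((1,1),(1,-1),(-1,-1),(-1,1))]
        q=((proj(n,C)-[x0,y0]+.5)*10-.5).round().astype(int)
        cv2.polylines(im,[q.reshape(-1,1,2)],True,col,1)
    cv2.imwrite(f'pics/h_{n}.png',im)
a=np.hstack([cv2.imread('pics/h_side.png'),cv2.imread('pics/h_top.png')]);cv2.imwrite('pics/h.png',cv2.resize(a,(800,400)))
```

```text
t 4.30 pos [ 0.5032 -0.2622  0.144 ] yaw 10.5 F [ 0.6111 -0.6314 -2.4049] M [-0.11   -0.2221 -0.0224] open 0.221 zax [ 0.0011  0.0014 -1.    ]
q [ 0.6774  0.7791 -0.4771  1.8196  0.54    0.6746  0.0699]
```

View pics/h.png

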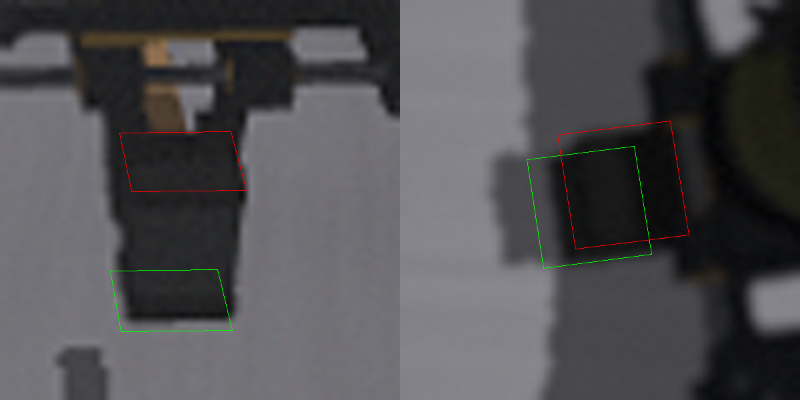

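Run:
```python
from h import *
plan((.5281,.0279,.125),-18.2,hand=0)
```

```text
t 4.30 pos [ 0.5032 -0.2622  0.144 ] yaw 10.5 F [ 0.6111 -0.6314 -2.4049] M [-0.11   -0.2221 -0.0224] open 0.221 zax [ 0.0011  0.0014 -1.    ]
q [ 0.6774  0.7791 -0.4771  1.8196  0.54    0.6746  0.0699]
rot/row [-0.0002 -0.0001  0.0625]
[0, 9.6, -35.1, 2.4, -0.0, -0.0, 0.063],[0, 7.4, -35.6, 2.4, -0.0, -0.0, 0.063],[0, 5.2, -36.0, 2.4, -0.0, -0.0, 0.063],[0, 2.9, -36.3, 2.4, -0.0, -0.0, 0.063],[0, 0.7, -36.4, 2.4, -0.0, -0.0, 0.063],[0, -1.6, -36.4, 2.4, -0.0, -0.0, 0.063],[0, -3.9, -36.2, 2.4, -0.0, -0.0, 0.063],[0, -6.1, -35.9, 2.4, -0.0, -0.0, 0.063],
```

Request:
play_rows(increments=[[0,10,-35,2,0,0,0.063],[0,7,-36,2,0,0,0.063],[0,5,-36,2,0,0,0.063],[0,3,-36,2,0,0,0.063],[0,1,-36,2,0,0,0.063],[0,-2,-36,2,0,0,0.063],[0,-4,-34,2,0,0,0.063],[0,-6,-30,2,0,0,0.063]])

```text
clock: 5.3
tool_pos: [0.5242, 0.0223, 0.1243]
eef_rot: [0.985, -0.172, -0.004, 0.002]
contact_force: [-0.2, 0.5, -3.6]
opening: 0.219
```

Run:
```python
from h import *
plan((.5281,.0279,.088),-18.2,hand=0,n=5)
```

```text
t 5.30 pos [0.5242 0.0223 0.1243] yaw -19.8 F [-0.1743  0.5216 -3.601 ] M [-0.1413 -0.0982  0.0053] open 0.219 zax [-0.008  -0.0017 -1.    ]
q [ 0.0082  0.7448 -0.229   1.9591  0.3388  0.4828 -0.8114]
rot/row [ 0.0009  0.0014 -0.0057]
[0, 0.4, -1.4, 7.2, 0.001, 0.001, -0.006],[0, 0.4, -1.3, 7.2, 0.001, 0.001, -0.006],[0, 0.4, -1.3, 7.3, 0.001, 0.001, -0.006],[0, 0.4, -1.3, 7.3, 0.001, 0.001, -0.006],[0, 0.4, -1.3, 7.3, 0.001, 0.001, -0.006],
```

Request:
play_rows(increments=[[0,1,-2,8,0.001,0.002,-0.01],[0,1,-2,8,0.001,0.002,-0.01],[0,0,-1,8,0.001,0.002,-0.006],[0,0,-1,7,0,0,0],[0,0,0,4,0,0,0],[0,0,0,0,0,0,0],[0,0,0,0,0,0,0],[0,0,0,0,0,0,0]])

```text
clock: 6.3
tool_pos: [0.5263, 0.0259, 0.0858]
eef_rot: [0.987, -0.158, -0.002, 0.001]
contact_force: [-1.5, 0.6, -2.6]
opening: 0.217
```

Run:
```python
from h import *
s,p,R=st()
y=np.radians(-18.2); ex=np.array([np.cos(y),np.sin(y)]);u=np.array([-np.sin(y),np.cos(y)])
for n,(x0,y0) in (("side",(270,200)),("top",(230,190))):
    im=r.snapshot(n)[y0:y0+80,x0:x0+80,::-1]; im=cv2.resize(np.ascontiguousarray(im),None,fx=5,fy=5,interpolation=2)
    cv2.imwrite(f'pics/p_{n}.png',im)
cv2.imwrite('pics/p.png',np.hstack([cv2.imread('pics/p_side.png'),cv2.imread('pics/p_top.png')]))
st()
```

```text
t 6.30 pos [0.5263 0.0259 0.0858] yaw -18.2 F [-1.4502  0.5919 -2.6087] M [-0.0919 -0.0326 -0.0107] open 0.217 zax [-0.0048 -0.0023 -1.    ]
q [-0.0207  0.8118 -0.1943  1.9748  0.3769  0.3948 -0.8239]
t 6.40 pos [0.5263 0.0259 0.0858] yaw -18.2 F [ 0.3472  0.1356 -2.1321] M [-0.1416 -0.0258 -0.0024] open 0.221 zax [-0.0047 -0.0022 -1.    ]
q [-0.0207  0.8118 -0.1943  1.9747  0.3768  0.3948 -0.8239]
```

View pics/p.png

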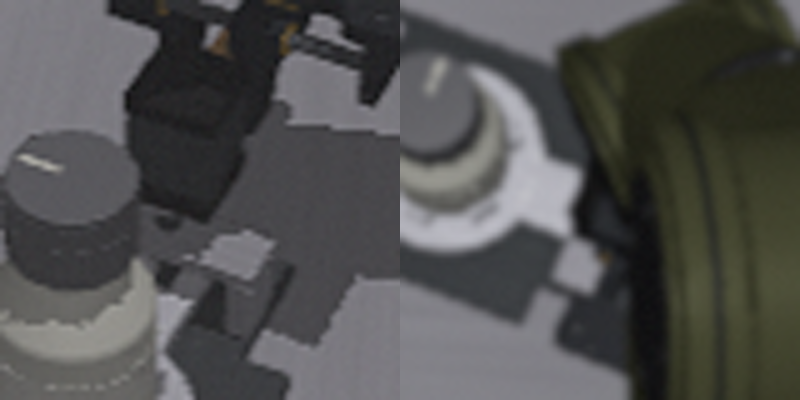

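Run:
```python
from h import *
s=r.get_state();p=np.array(s['tool_pos'])
y=np.radians(-18.2); ex=np.array([np.cos(y),np.sin(y)]);u=np.array([-np.sin(y),np.cos(y)])
L=[]
for n,(x0,y0) in (("side",(270,200)),("top",(230,190))):
    im=cv2.imread(f'pics/p_{n}.png'); 
    def dr(C,col):
        q=((proj(n,C)-[x0,y0]+.5)*5-.5).round().astype(int); cv2.polylines(im,[q.reshape(-1,1,2)],True,col,1)
    cc=p[:2]+.0412*u
    for z,col in((.072,(0,255,0)),(.136,(0,0,255))):
        dr([list(cc+a*.022*ex+b*.022*u)+[z] for a,b in((1,1),(1,-1),(-1,-1),(-1,1))],col)
    A=np.array([.5415,.067])
    for z,rr,col in((.069,.009,(255,255,0)),):
        dr([[A[0]+rr*np.cos(t),A[1]+rr*np.sin(t),z] for t in np.linspace(0,6.28,20)],col)
    dr([list(A+a*.048*ex+b*.015*u)+[.05] for a,b in((1,1),(1,-1),(-1,-1),(-1,1))],(255,0,255))
    L.append(im)
cv2.imwrite('pics/p2.png',np.hstack(L))
crop('', 'pics/side0.png',285,225,50,50,8,'pics/x1.png')
im=cv2.imread('pics/x1.png')
C=[[A[0]+.009*np.cos(t),A[1]+.009*np.sin(t),.069] for t in np.linspace(0,6.28,20)]
cv2.polylines(im,[((proj('side',C)-[285,225]+.5)*8-.5).round().astype(int).reshape(-1,1,2)],True,(255,255,0),1)
C=[list(A+a*.048*ex+b*.015*u)+[.05] for a,b in((1,1),(1,-1),(-1,-1),(-1,1))]
cv2.polylines(im,[((proj('side',C)-[285,225]+.5)*8-.5).round().astype(int).reshape(-1,1,2)],True,(255,0,255),1)
crop('', 'pics/top0.png',250,205,50,50,8,'pics/x2.png')
i2=cv2.imread('pics/x2.png')
for C,c in (([[A[0]+.009*np.cos(t),A[1]+.009*np.sin(t),.069] for t in np.linspace(0,6.28,20)],(255,255,0)),(C,(255,0,255))):
  cv2.polylines(i2,[((proj('top',C)-[250,205]+.5)*8-.5).round().astype(int).reshape(-1,1,2)],True,c,1)
cv2.imwrite('pics/p3.png',np.hstack([im,i2]))
```

```text
(no output)
```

View pics/p2.png

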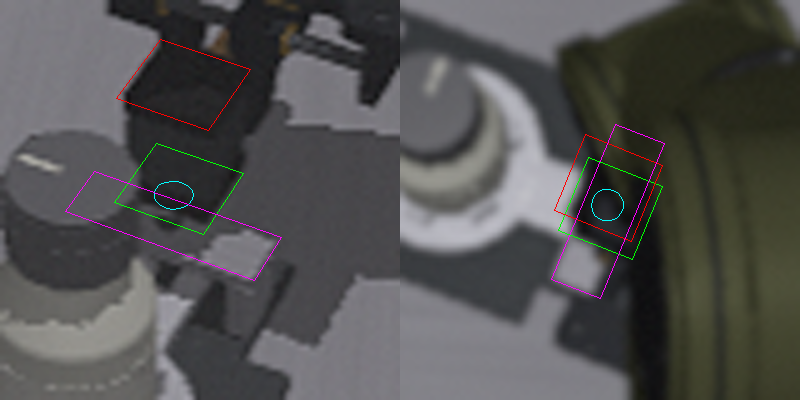

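View pics/p3.png

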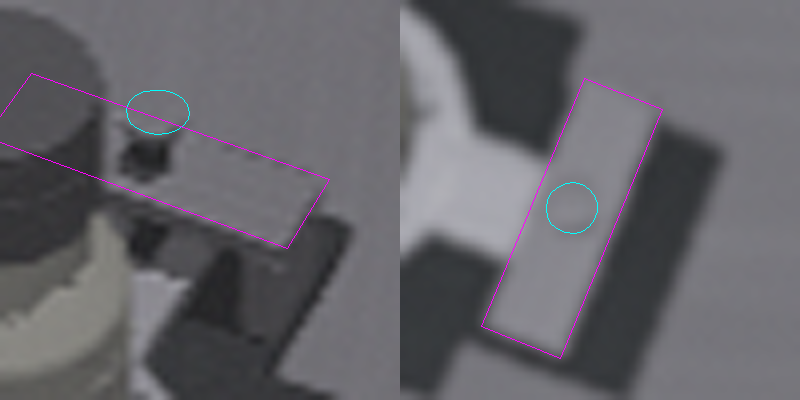

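Request:
play_rows(increments=[[0,0,-1,4,0,0,0],[0,0,-1,4,0,0,0],[0,0,0,4,0,0,0],[0,0,0,4,0,0,0],[0,0,0,3,0,0,0],[0,0,0,2,0,0,0],[0,0,0,0,0,0,0],[0,0,0,0,0,0,0]])

```text
clock: 7.4
tool_pos: [0.5266, 0.0256, 0.0668]
eef_rot: [0.987, -0.159, -0.001, 0.003]
contact_force: [-2.0, -1.8, 4.9]
opening: 0.217
```

```bash
cat > look.py <<'E'
import sys
from h import *
out=sys.argv[1]; 
A=np.array([.5415,.067])
L=[]
W=int(sys.argv[2]) if len(sys.argv)>2 else 80
for n,(x0,y0) in (("side",(250+40-W//2+20,195+40-W//2+5)),("top",(230+40-W//2,190+40-W//2))):
    im=r.snapshot(n)[y0:y0+W,x0:x0+W,::-1]
    L.append(cv2.resize(np.ascontiguousarray(im),(400,400),interpolation=2))
cv2.imwrite(out,np.hstack(L)); st()
E
python3 look.py pics/d1.png
```

```text
t 7.50 pos [0.5266 0.0256 0.0667] yaw -18.3 F [-2.0077 -1.4614  5.4564] M [-0.0847  0.2705  0.0589] open 0.220 zax [-0.0033 -0.0062 -1.    ]
q [-0.0386  0.8453 -0.1678  1.9819  0.3903  0.3501 -0.8387]
```

View pics/d1.png

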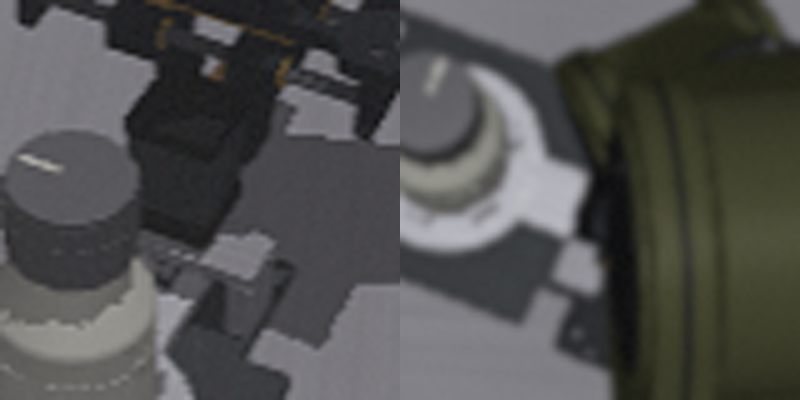

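Request:
play_rows(increments=[[0,0,0,4,0,0,0],[0,0,0,4,0,0,0],[0,0,0,3,0,0,0],[0,0,0,2,0,0,0],[0,0,0,1,0,0,0],[0,0,0,0,0,0,0],[0,0,0,0,0,0,0],[0,0,0,0,0,0,0]])

```text
clock: 8.5
tool_pos: [0.5262, 0.0244, 0.0651]
eef_rot: [0.987, -0.158, 0.003, 0.004]
contact_force: [-1.7, -1.3, 4.5]
opening: 0.218
```

```bash
python3 look.py pics/d2.png
```

```text
t 8.60 pos [0.5262 0.0244 0.0651] yaw -18.2 F [-1.4302 -0.8254  3.3827] M [-0.2625  0.2178  0.0444] open 0.221 zax [ 0.005  -0.0099 -0.9999]
q [-0.0475  0.846  -0.1542  1.9919  0.3973  0.3301 -0.8447]
```

View pics/d2.png

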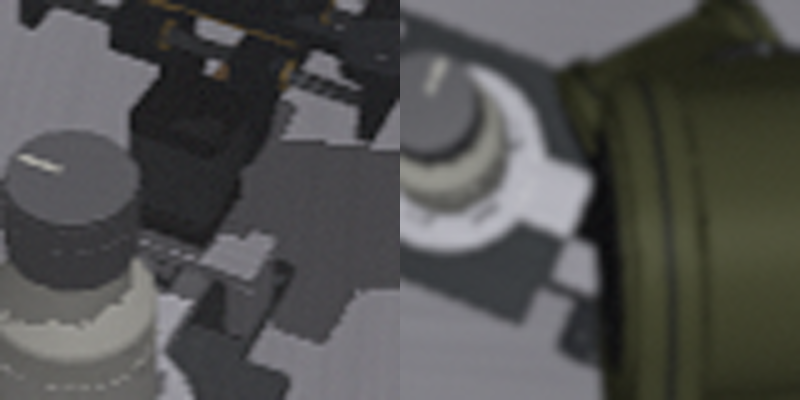

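Request:
play_rows(increments=[[0,0,0,0,0,0,0],[0,0,0,0,0,0,0],[0,0,0,0,0,0,0],[0,0,0,0,0,0,0],[0,0,0,3,0,0,0],[0,0,0,6,0,0,0],[0,0,0,9,0,0,0],[0,0,0,12,0,0,0]])

```text
clock: 9.6
tool_pos: [0.5237, 0.0148, 0.0535]
eef_rot: [0.987, -0.159, 0.007, 0.012]
contact_force: [-21.5, -15.3, 84.4]
opening: 0.219
```

```bash
python3 look.py pics/d3.png
```

```text
t 9.70 pos [0.5235 0.0142 0.0529] yaw -18.4 F [-18.624  -13.4695  72.0025] M [0.1554 2.5039 0.4732] open 0.220 zax [ 0.01   -0.0261 -0.9996]
q [-0.0634  0.8653 -0.114   2.0096  0.4139  0.2865 -0.8568]
```

View pics/d3.png

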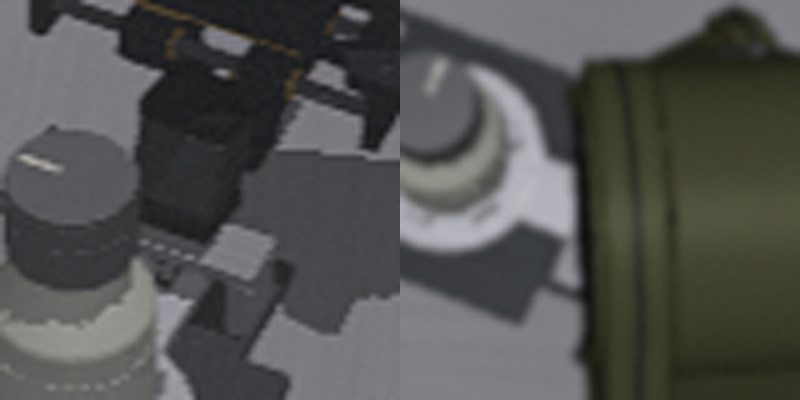

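Request:
play_rows(increments=[[0,0,0,-10,0,0,0],[0,0,0,-20,0,0,0],[0,0,0,-30,0,0,0],[0,0,10,-40,0,0,0],[0,0,20,-40,0,0,0],[0,0,40,-20,0,0,0],[0,0,40,0,0,0,0],[0,0,30,0,0,0,0]])

```text
clock: 10.7
tool_pos: [0.4801, -0.1115, 0.2189]
eef_rot: [0.988, -0.155, 0.009, 0.008]
contact_force: [0.5, -0.5, -2.8]
opening: 0.219
```

```bash
python3 look.py pics/d4.png 160
```

```text
t 10.80 pos [ 0.4789 -0.1142  0.2185] yaw -18.1 F [ 0.4614  0.1625 -1.9086] M [-0.0912 -0.0888 -0.0603] open 0.218 zax [ 0.0128 -0.0212 -0.9997]
q [ 0.3314  0.5538 -0.3157  1.9922  0.3175  0.6278 -0.5131]
```

View pics/d4.png

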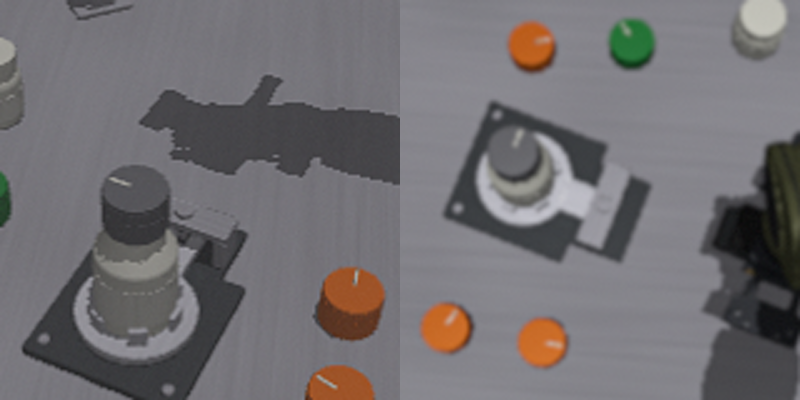

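Run:
```python
from h import *
a=r.snapshot('side')[:,:,::-1].copy(); cv2.imwrite('pics/side5.png',a)
b=r.snapshot('top')[:,:,::-1].copy(); cv2.imwrite('pics/top5.png',b)
im=cv2.resize(a[235:285,285:335],(400,400),interpolation=2)
A=np.array([.5415,.067]); 
for z,c in((.055,(0,255,0)),(.069,(0,0,255))):
  C=[[A[0]+.009*np.cos(t),A[1]+.009*np.sin(t),z] for t in np.linspace(0,6.28,20)]
  cv2.polylines(im,[((proj('side',C)-[285,235]+.5)*8-.5).round().astype(int).reshape(-1,1,2)],True,c,1)
m=cv2.resize(a[90:230,270:410],(400,400),interpolation=2)
cv2.imwrite('pics/e.png',np.hstack([im,m]))
```

```text
(no output)
```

View pics/e.png

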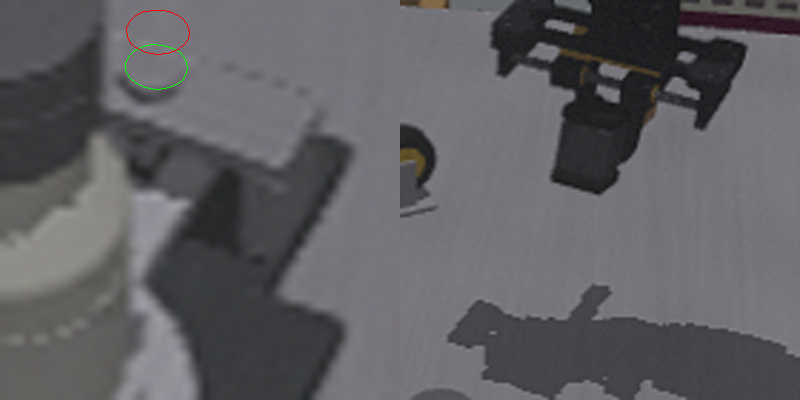

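Run:
```python
from h import *
s,p,R=st()
L=[]
def pts(phi):
    P=[]
    for z in(0,.064):
        for a,b in((1,1),(1,-1),(-1,-1),(-1,1)): P.append([a*.022,-.0412-b*.022,.014-z])
    for a,c in((1,.02),(-1,.02),(-1,.044),(1,.044)): P.append([a*.01,.107,.014-c])
    P=np.array(P); piv=np.array([0,0,-.019])
    P=Ro.from_rotvec([phi,0,0]).apply(P-piv)+piv
    return R.apply(P)+p
print(pts(.2)[:8,2].round(3))
for phi in(0,.15,.3):
    row=[]
    for n,(x0,y0) in(('side',(310,115)),('top',(360,200))):
        im=cv2.resize(cv2.imread(f'pics/{n}5.png')[y0:y0+70,x0:x0+70],(400,400),interpolation=2);k=400/70
        q=((proj(n,pts(phi))-[x0,y0]+.5)*k-.5).round().astype(int)
        for i,c in((0,(0,255,0)),(4,(0,0,255)),(8,(255,255,0))): cv2.polylines(im,[q[i:i+4].reshape(-1,1,2)],True,c,1)
        row.append(im)
    cv2.imwrite(f'pics/f{int(phi*100)}.png',np.hstack(row))
```

```text
t 10.90 pos [ 0.4806 -0.1101  0.2187] yaw -17.8 F [ 0.5125  0.1333 -3.0799] M [-0.0708 -0.0197  0.0511] open 0.221 zax [ 0.0149 -0.0183 -0.9997]
q [ 0.3272  0.5542 -0.3196  1.9911  0.3163  0.6271 -0.5142]
[0.217 0.209 0.208 0.217 0.28  0.272 0.271 0.279]
```

View pics/f15.png

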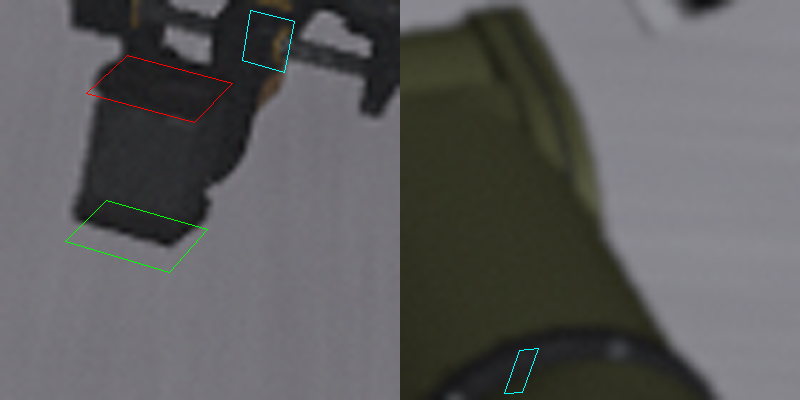

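View pics/f30.png

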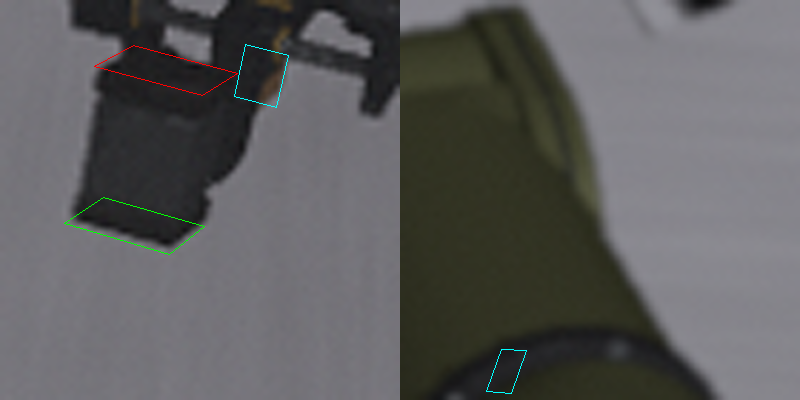

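```bash
sed -i 's/def plan(goal,yaw,n=8,hand=1):/def plan(goal,yaw,n=8,hand=1,tilt=0):/; s/Rg=goalR(yaw);/Rg=goalR(yaw)*Ro.from_rotvec([tilt,0,0]);/' h.py
python3 - <<'E'
from h import *
plan((.475,-.2,.06),-18,hand=0,tilt=-.28)
E
```

```text
t 10.90 pos [ 0.4806 -0.1101  0.2187] yaw -17.8 F [ 0.5125  0.1333 -3.0799] M [-0.0708 -0.0197  0.0511] open 0.221 zax [ 0.0149 -0.0183 -0.9997]
q [ 0.3272  0.5542 -0.3196  1.9911  0.3163  0.6271 -0.5142]
rot/row [-0.0334 -0.0025  0.0001]
[0, 2.4, 10.7, 20.0, -0.033, -0.003, 0.0],[0, 2.4, 10.0, 20.4, -0.033, -0.003, 0.0],[0, 2.5, 9.3, 20.7, -0.033, -0.003, 0.0],[0, 2.5, 8.6, 21.0, -0.033, -0.003, 0.0],[0, 2.6, 7.9, 21.2, -0.033, -0.003, 0.0],[0, 2.6, 7.2, 21.5, -0.033, -0.003, 0.0],[0, 2.7, 6.5, 21.7, -0.033, -0.003, 0.0],[0, 2.8, 5.7, 21.9, -0.033, -0.003, 0.0],
```

Request:
play_rows(increments=[[0,2,11,20,-0.034,-0.003,0],[0,2,10,20,-0.034,-0.003,0],[0,2,9,21,-0.034,-0.003,0],[0,3,9,21,-0.034,-0.003,0],[0,3,8,21,-0.034,-0.003,0],[0,3,7,20,-0.034,-0.003,0],[0,3,6,18,-0.034,-0.003,0],[0,0,2,6,0,0,0]])

```text
clock: 11.9
tool_pos: [0.4859, -0.1754, 0.0719]
eef_rot: [0.982, -0.143, -0.016, 0.119]
contact_force: [-0.5, -0.3, -2.9]
opening: 0.223
```

Run:
```python
from h import *
s,p,R=st(); print(R.as_matrix())
a=r.snapshot('side')[:,:,::-1]; b=r.snapshot('top')[:,:,::-1]
cv2.imwrite('pics/k.png',np.hstack([cv2.resize(np.ascontiguousarray(a[120:240,280:400]),(400,400),interpolation=2),cv2.resize(np.ascontiguousarray(b[180:300,310:430]),(400,400),interpolation=2)]))
```

```text
t 11.90 pos [ 0.4859 -0.1754  0.0719] yaw -16.6 F [-0.5498 -0.3099 -2.935 ] M [ 0.259  -0.1739  0.0353] open 0.223 zax [-0.0653 -0.2299 -0.971 ]
q [ 0.0842  0.8475  0.0369  2.0238  0.6083  0.3739 -0.7596]
[[ 0.9586 -0.2773 -0.0653]
 [-0.2849 -0.9306 -0.2299]
 [ 0.003   0.239  -0.971 ]]
```

View pics/k.png

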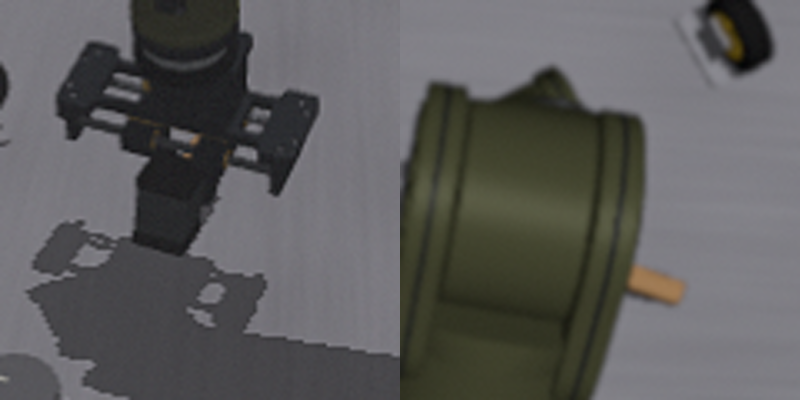

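Request:
play_rows(increments=[[0,0,-3,12,-0.02,0,0],[0,0,-3,12,-0.01,0,0],[0,0,-3,12,0,0,0],[0,0,-2,9,0,0,0],[0,0,-1,4,0,0,0],[0,0,-0.5,2,0,0,0],[0,0,-0.5,2,0,0,0],[0,0,0,2,0,0,0]])

```text
clock: 13.0
tool_pos: [0.4863, -0.1775, 0.0137]
eef_rot: [0.98, -0.144, -0.017, 0.134]
contact_force: [-2.1, 4.5, 13.8]
opening: 0.22
```

Run:
```python
from h import *
s,p,R=st()
a=r.snapshot('side')[:,:,::-1]; b=r.snapshot('top')[:,:,::-1]
cv2.imwrite('pics/k2.png',np.hstack([cv2.resize(np.ascontiguousarray(a[130:230,290:390]),(400,400),interpolation=2),cv2.resize(np.ascontiguousarray(b[180:300,310:430]),(400,400),interpolation=2)]))
```

```text
t 13.00 pos [ 0.4863 -0.1775  0.0137] yaw -16.7 F [-2.1098  4.5062 13.8154] M [ 0.6707  0.4086 -0.0955] open 0.220 zax [-0.071  -0.258  -0.9635]
q [ 0.005   0.9744  0.1465  2.0286  0.6542  0.2405 -0.8449]
```

View pics/k2.png

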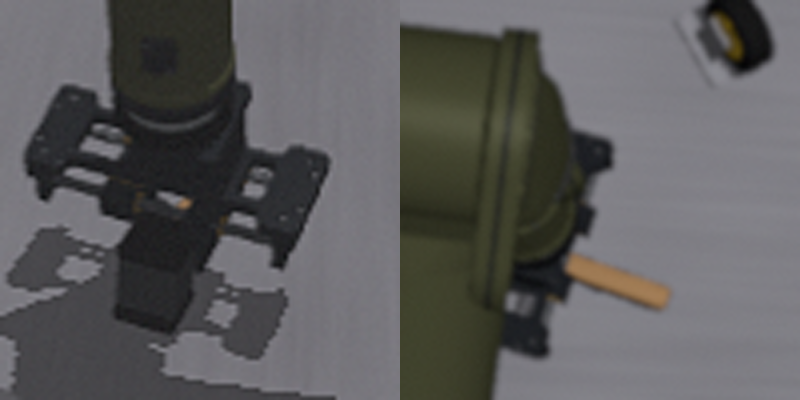

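Request:
play_rows(increments=[[0,0,0,-1,0,0,0],[1,0,0,0,0,0,0],[1,0,0,0,0,0,0],[1,0,0,0,0,0,0],[1,0,0,0,0,0,0],[1,0,0,-8,0,0,0],[1,0,0,-15,0,0,0],[1,0,0,-25,0,0,0]])

```text
clock: 14.1
tool_pos: [0.4892, -0.1652, 0.0626]
eef_rot: [0.98, -0.144, -0.017, 0.135]
contact_force: [0.9, 0.0, -0.2]
opening: 0.986
```

Request:
play_rows(increments=[[1,0,0,-40,0,0,0],[1,0,0,-40,0,0,0],[1,0,0,-40,0.05,0,0],[1,0,0,-40,0.05,0,0],[1,0,0,-30,0.05,0,0],[1,0,-10,-20,0.05,0,0],[1,0,-20,0,0.05,0,0],[1,0,-20,0,0,0,0]])

```text
clock: 15.1
tool_pos: [0.5156, -0.0684, 0.2771]
eef_rot: [0.989, -0.146, 0.004, 0.009]
contact_force: [0.0, 0.3, -0.2]
opening: 0.997
```

Run:
```python
from h import *
s,p,R=st()
a=r.snapshot('side')[:,:,::-1]; b=r.snapshot('top')[:,:,::-1]
cv2.imwrite('pics/side7.png',a);cv2.imwrite('pics/top7.png',b)
cv2.imwrite('pics/k3.png',np.hstack([cv2.resize(np.ascontiguousarray(a[100:300,250:450]),(400,400),interpolation=2),cv2.resize(np.ascontiguousarray(b[150:350,230:430]),(400,400),interpolation=2)]))
```

```text
t 15.10 pos [ 0.5156 -0.0684  0.2771] yaw -16.8 F [ 0.0294  0.3473 -0.1822] M [ 0.0002 -0.0456 -0.028 ] open 0.997 zax [ 0.0052 -0.0183 -0.9998]
q [ 0.2233  0.506  -0.2979  1.8343  0.2198  0.8278 -0.4813]
```

View pics/k3.png

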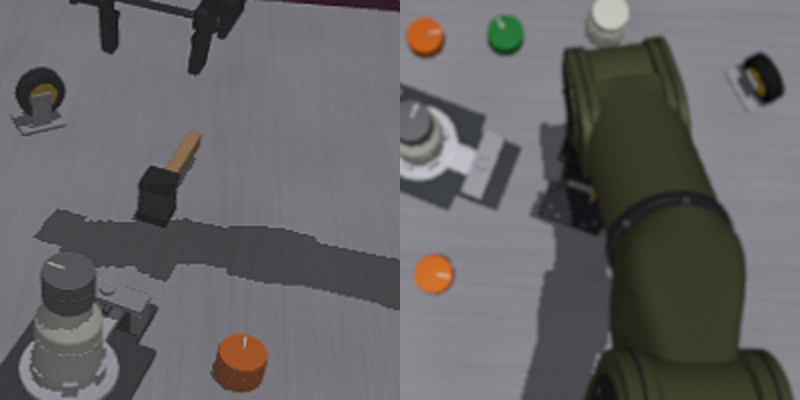

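Run:
```python
from h import *
plan((.572,.163,.225),-18,n=7)
```

```text
t 15.20 pos [ 0.5166 -0.0646  0.2768] yaw -16.4 F [-0.654   0.1997 -0.368 ] M [ 0.008  -0.0305 -0.0035] open 1.000 zax [ 0.006  -0.0163 -0.9998]
q [ 0.219   0.5071 -0.3009  1.8334  0.2195  0.8271 -0.4807]
rot/row [ 0.002  -0.0015  0.0041]
[1, -1.6, -33.5, 6.9, 0.002, -0.002, 0.004],[1, -1.8, -33.5, 7.0, 0.002, -0.002, 0.004],[1, -1.9, -33.5, 7.1, 0.002, -0.002, 0.004],[1, -2.0, -33.5, 7.1, 0.002, -0.002, 0.004],[1, -2.1, -33.4, 7.2, 0.002, -0.002, 0.004],[1, -2.3, -33.4, 7.3, 0.002, -0.002, 0.004],[1, -2.4, -33.4, 7.3, 0.002, -0.002, 0.004],
```

Request:
play_rows(increments=[[1,-2,-33,7,0.003,-0.002,0.004],[1,-2,-33,7,0.003,-0.002,0.004],[1,-2,-33,7,0.002,-0.002,0.004],[1,-2,-33,7,0.002,-0.002,0.004],[1,-2,-33,7,0.002,-0.001,0.004],[1,-2,-33,7,0.002,0,0.004],[1,-2,-30,7,0,0,0],[1,0,0,0,0,0,0]])

```text
clock: 16.2
tool_pos: [0.568, 0.1639, 0.2198]
eef_rot: [0.988, -0.151, -0.003, 0.007]
contact_force: [-0.2, 0.2, 0.0]
opening: 0.995
```

Run:
```python
from h import *
plan((.572,.163,.145),-18,n=5)
```

```text
t 16.20 pos [0.568  0.1639 0.2198] yaw -17.4 F [-0.1593  0.1545  0.0331] M [-0.0157 -0.0084  0.0078] open 0.995 zax [-0.0074 -0.0121 -0.9999]
q [-0.2158  0.6755 -0.2563  1.6793  0.228   0.8279 -0.8785]
rot/row [0.0028 0.0007 0.0022]
[1, 0.9, -0.3, 15.0, 0.003, 0.001, 0.002],[1, 0.8, -0.2, 15.0, 0.003, 0.001, 0.002],[1, 0.8, -0.2, 15.0, 0.003, 0.001, 0.002],[1, 0.8, -0.2, 15.0, 0.003, 0.001, 0.002],[1, 0.8, -0.1, 15.0, 0.003, 0.001, 0.002],
```

Request:
play_rows(increments=[[1,1,0,15,0.003,0.001,0.002],[1,1,0,15,0.003,0.001,0.002],[1,1,0,15,0.003,0.001,0.002],[1,1,0,15,0.003,0.001,0.002],[1,0,0,10,0.002,0,0],[1,0,0,0,0,0,0],[1,0,0,0,0,0,0],[1,0,0,0,0,0,0]])

```text
clock: 17.2
tool_pos: [0.5705, 0.152, 0.1442]
eef_rot: [0.987, -0.159, -0.001, 0.004]
contact_force: [0.1, 0.5, -0.7]
opening: 1.0
```

Run:
```python
from h import *
plan((.572,.163,.143),-18,n=2)
a=r.snapshot('side')[:,:,::-1]; b=r.snapshot('top')[:,:,::-1]
cv2.imwrite('pics/m1.png',np.hstack([cv2.resize(np.ascontiguousarray(a[190:290,240:340]),(400,400),interpolation=2),cv2.resize(np.ascontiguousarray(b[150:270,180:300]),(400,400),interpolation=2)]))
```

```text
t 17.20 pos [0.5705 0.152  0.1442] yaw -18.4 F [ 0.0907  0.5034 -0.7262] M [-0.0165 -0.0562 -0.0067] open 1.000 zax [-0.0024 -0.0077 -1.    ]
q [-0.2146  0.7733 -0.2221  1.7527  0.2675  0.6504 -0.9108]
rot/row [ 0.004  -0.0001 -0.0031]
[1, -1.0, -5.5, 0.5, 0.004, -0.0, -0.003],[1, -1.0, -5.5, 0.6, 0.004, -0.0, -0.003],
```

View pics/m1.png

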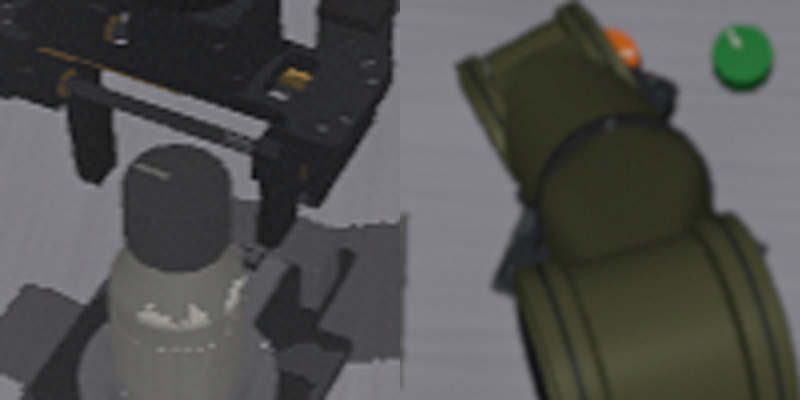

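Request:
play_rows(increments=[[1,-1,-5,0,0.003,0,0],[1,-1,-4,0,0.003,0,0],[1,0,-2,0,0.002,0,0],[1,0,0,0,0,0,0],[1,0,0,0,0,0,0],[1,0,0,0,0,0,0],[1,0,0,0,0,0,0],[1,0,0,0,0,0,0]])

```text
clock: 18.3
tool_pos: [0.5724, 0.1645, 0.1447]
eef_rot: [0.987, -0.159, 0.001, -0.001]
contact_force: [0.2, -0.8, 0.7]
opening: 1.002
```

Run:
```python
from h import *
plan((.572,.1625,.143),-18,n=2)
```

```text
t 18.30 pos [0.5724 0.1645 0.1447] yaw -18.3 F [ 0.2157 -0.8427  0.7061] M [ 0.0239 -0.0655  0.0116] open 1.002 zax [ 0.0014  0.001  -1.    ]
q [-0.2276  0.7763 -0.2261  1.7421  0.2616  0.651  -0.9197]
rot/row [-0.0007 -0.0005 -0.0028]
[1, 0.1, 1.0, 0.8, -0.001, -0.001, -0.003],[1, 0.1, 1.0, 0.8, -0.001, -0.001, -0.003],
```

Good. I'll close on the cap now, with a 1 mm tweak.

Request:
play_rows(increments=[[1,0,2,2,0,0,0],[0,0,0,0,0,0,0],[0,0,0,0,0,0,0],[0,0,0,0,0,0,0],[0,0,0,0,0,0,0],[0,0,0,0,0,0,0],[0,0,0,0,0,0,0],[0,0,0,0,0,0,0]], grip_force=50)

```text
clock: 19.3
tool_pos: [0.5718, 0.1623, 0.1425]
eef_rot: [0.987, -0.159, 0.001, -0.001]
contact_force: [0.9, 0.3, -0.2]
opening: 0.603
```

Run:
```python
from h import *
plan((.572,.1625,.143),-18,n=2)
a=r.snapshot('side')[:,:,::-1]
cv2.imwrite('pics/m2.png',cv2.resize(np.ascontiguousarray(a[190:290,240:340]),(500,500),interpolation=2))
```

```text
t 19.30 pos [0.5718 0.1623 0.1425] yaw -18.3 F [ 0.8569  0.2507 -0.2496] M [-0.0115 -0.0749  0.0377] open 0.603 zax [ 0.0015  0.0009 -1.    ]
q [-0.2251  0.7782 -0.225   1.7472  0.2635  0.644  -0.9188]
rot/row [-0.0007 -0.0006 -0.0029]
[1, 0.0, -0.1, -0.2, -0.001, -0.001, -0.003],[1, 0.0, -0.1, -0.2, -0.001, -0.001, -0.003],
```

View pics/m2.png

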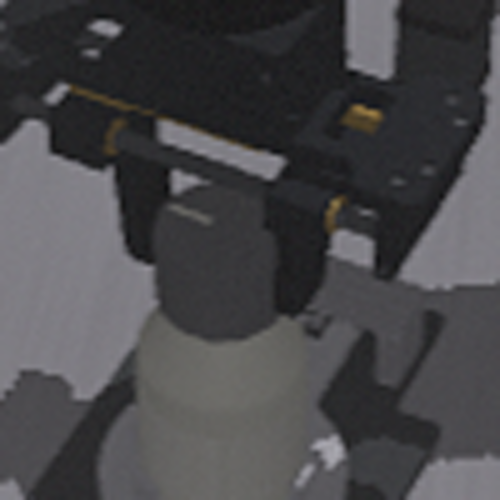

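Request:
play_rows(increments=[[0,0,0,2,0,0,0],[0,0,0,3,0,0,0],[0,0,0,3,0,0,0],[0,0,0,3,0,0,0],[0,0,0,2,0,0,0],[0,0,0,2,0,0,0],[0,0,0,1,0,0,0],[0,0,0,1,0,0,0]])

```text
clock: 20.35
tool_pos: [0.5721, 0.1623, 0.1362]
eef_rot: [0.987, -0.16, 0.004, -0.0]
contact_force: [-3.0, -1.0, 9.6]
opening: 0.602
```

Run:
```python
from h import *
st()
```

```text
t 20.35 pos [0.5721 0.1623 0.1362] yaw -18.4 F [-2.955  -0.9992  9.6031] M [-0.2163  0.4322  0.0204] open 0.602 zax [ 0.007  -0.0003 -1.    ]
q [-0.2307  0.7856 -0.2176  1.7557  0.2699  0.6231 -0.9265]
```

Request:
play_rows(increments=[[0,0,0,1.5,0,-0.004,-0.06],[0,0,0,1,0,-0.003,-0.12],[0,0,0,1,0,0,-0.14],[0,0,0,1,0,0,-0.14],[0,0,0,1,0,0,-0.14],[0,0,0,1,0,0,-0.14],[0,0,0,1,0,0,-0.14],[0,0,0,1,0,0,-0.1]])

```text
clock: 21.35
tool_pos: [0.5743, 0.1639, 0.1373]
eef_rot: [0.941, 0.338, 0.005, 0.001]
contact_force: [-2.7, -0.7, 8.6]
opening: 0.605
```

Run:
```python
from h import *
st()
a=r.snapshot('side')[:,:,::-1]
cv2.imwrite('pics/m3.png',cv2.resize(np.ascontiguousarray(a[190:310,230:350]),(600,600),interpolation=2))
```

```text
t 21.35 pos [0.5743 0.1639 0.1373] yaw 39.6 F [-2.7414 -0.7314  8.5728] M [-0.2757  0.4457  0.0138] open 0.605 zax [ 0.0101  0.0022 -0.9999]
q [-0.0747  0.8207 -0.4996  1.7419  0.5669  0.7162 -0.1846]
```

View pics/m3.png

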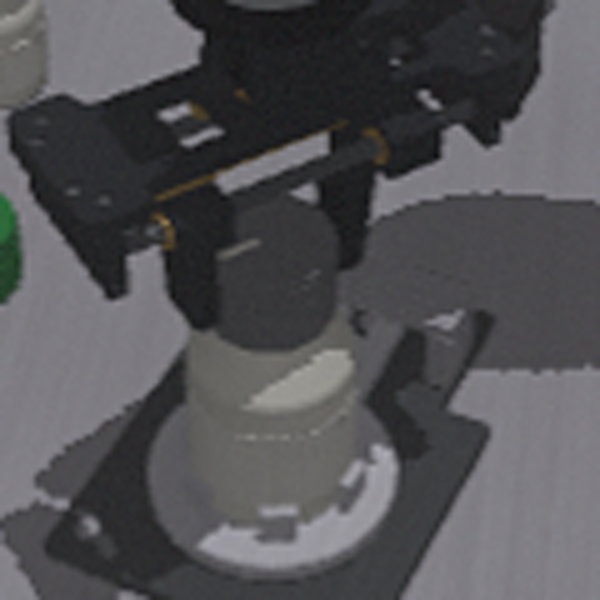

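Request:
play_rows(increments=[[0,0,0,2.5,0,-0.004,0],[0,0,0,1.5,0,-0.004,-0.05],[0,0,0,1.5,0,0,-0.07],[0,0,0,1.5,0,0,-0.07],[0,0,0,1,0,0,-0.07],[0,0,0,1,0,0,-0.03],[0,0,0,1,0,0,0],[0,0,0,0.5,0,0,0]])

```text
clock: 22.4
tool_pos: [0.5746, 0.164, 0.1365]
eef_rot: [0.88, 0.475, 0.003, 0.005]
contact_force: [-2.4, -0.3, 7.3]
opening: 0.598
```

Run:
```python
from h import *
st()
```

```text
t 22.40 pos [0.5746 0.164  0.1365] yaw 56.8 F [-2.3792 -0.2539  7.3263] M [-0.2651  0.3413  0.0107] open 0.598 zax [ 0.0097 -0.0056 -0.9999]
q [-0.039   0.8383 -0.5752  1.7368  0.6447  0.7574  0.0454]
```

Request:
play_rows(increments=[[0,0,0,-3,-0.003,-0.004,0],[0,0,0,-4,-0.003,-0.004,0],[0,0,0,-5,0,0,0],[0,0,0,-5,0,0,0],[0,0,0,-6,0,0,0],[0,0,0,-6,0,0,0],[0,0,0,-6,0,0,0],[0,0,0,-6,0,0,0]])

```text
clock: 23.4
tool_pos: [0.5739, 0.1642, 0.18]
eef_rot: [0.88, 0.475, 0.0, 0.01]
contact_force: [0.1, -0.5, -1.5]
opening: 0.6
```

Run:
```python
from h import *
plan((.573,.1625,.234),58,hand=0)
a=r.snapshot('side')[:,:,::-1]
cv2.imwrite('pics/m4.png',cv2.resize(np.ascontiguousarray(a[180:300,230:350]),(600,600),interpolation=2))
```

```text
t 23.40 pos [0.5739 0.1642 0.18  ] yaw 56.7 F [ 0.0681 -0.4643 -1.5023] M [-0.0138 -0.1506 -0.0024] open 0.600 zax [ 0.0099 -0.0164 -0.9998]
q [-0.0265  0.7818 -0.6089  1.7035  0.5953  0.8476  0.0832]
rot/row [ 0.0022  0.0011 -0.0028]
[0, -0.3, 0.1, -6.7, 0.002, 0.001, -0.003],[0, -0.3, 0.1, -6.7, 0.002, 0.001, -0.003],[0, -0.3, 0.1, -6.7, 0.002, 0.001, -0.003],[0, -0.3, 0.1, -6.7, 0.002, 0.001, -0.003],[0, -0.3, 0.1, -6.7, 0.002, 0.001, -0.003],[0, -0.3, 0.1, -6.7, 0.002, 0.001, -0.003],[0, -0.3, 0.1, -6.7, 0.002, 0.001, -0.003],[0, -0.2, 0.0, -6.7, 0.002, 0.001, -0.003],
```

View pics/m4.png

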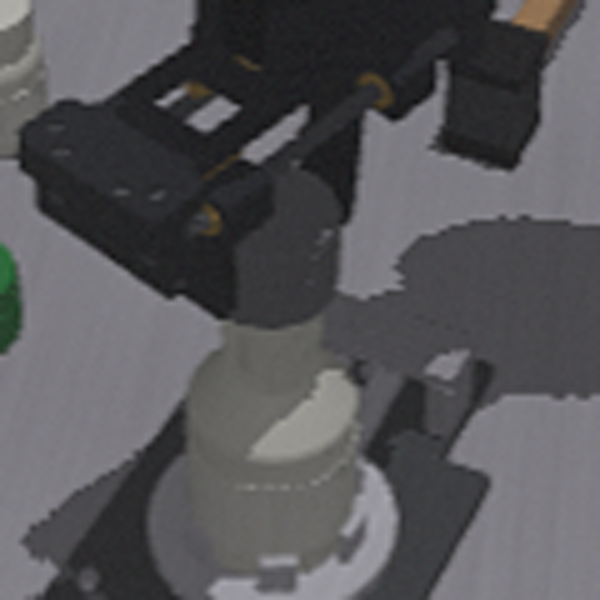

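The cap is off: the bare neck shows below it. I'll raise it level to about 75 mm of clear air.

Request:
play_rows(increments=[[0,0,0,-7,0.003,0.002,0],[0,0,0,-7,0.003,0.002,0],[0,0,0,-7,0.003,0.001,0],[0,0,0,-7,0.003,0.001,0],[0,0,0,-7,0.003,0.001,0],[0,0,0,-6,0.002,0.001,0],[0,0,0,-5,0,0,0],[0,0,0,0,0,0,0]])

```text
clock: 24.45
tool_pos: [0.5741, 0.1647, 0.2304]
eef_rot: [0.88, 0.475, 0.001, -0.0]
contact_force: [-0.3, 0.4, -0.5]
opening: 0.6
```

Run:
```python
from h import *
plan((.573,.1625,.233),57,hand=0,n=4)
```

```text
t 24.45 pos [0.5741 0.1647 0.2304] yaw 56.7 F [-0.3261  0.4201 -0.5046] M [ 0.0051 -0.1323  0.0247] open 0.600 zax [ 0.0011  0.0015 -1.    ]
q [ 0.0114  0.7269 -0.6612  1.6492  0.5253  0.9485  0.1495]
rot/row [ 0.     -0.0005 -0.0013]
[0, -0.6, 0.1, -0.7, 0.0, -0.0, -0.001],[0, -0.6, 0.1, -0.7, 0.0, -0.0, -0.001],[0, -0.6, 0.1, -0.7, 0.0, -0.0, -0.001],[0, -0.6, 0.1, -0.7, 0.0, -0.0, -0.001],
```

Good position. I'll settle with one small correction and then check the final picture.

Request:
play_rows(increments=[[0,-1,0,-1,0,0,0],[0,-1,0,0,0,0,0],[0,0,0,0,0,0,0],[0,0,0,0,0,0,0],[0,0,0,0,0,0,0],[0,0,0,0,0,0,0],[0,0,0,0,0,0,0],[0,0,0,0,0,0,0]])

```text
clock: 25.45
tool_pos: [0.5724, 0.1628, 0.2306]
eef_rot: [0.88, 0.475, -0.0, -0.0]
contact_force: [0.5, 0.6, -0.1]
opening: 0.605
```

Run:
```python
from h import *
st()
a=r.snapshot('side')[:,:,::-1]
cv2.imwrite('pics/m5.png',cv2.resize(np.ascontiguousarray(a[100:340,180:400]),(550,600),interpolation=2))
st()
```

```text
t 25.45 pos [0.5724 0.1628 0.2306] yaw 56.7 F [ 0.5191  0.5906 -0.0913] M [-0.0274 -0.1711 -0.0337] open 0.605 zax [-0.0004  0.0008 -1.    ]
q [ 0.0148  0.7246 -0.662   1.6539  0.5244  0.9479  0.1512]
t 25.50 pos [0.5724 0.1628 0.2307] yaw 56.7 F [ 0.3351 -0.3792 -0.4782] M [-0.0133 -0.121   0.0473] open 0.603 zax [-0.0004  0.0009 -1.    ]
q [ 0.0148  0.7246 -0.662   1.6539  0.5244  0.9478  0.1512]
```

View pics/m5.png

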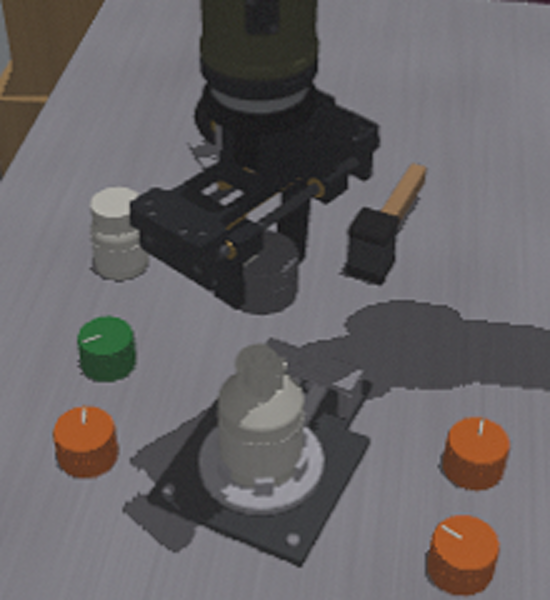

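The cap is held level in the gripper above the open neck. The mallet is standing flat and clear of the stand, and the bystanders and the bottle look undisturbed. Handing in.

Run:
```python
from h import *
print(r.finish_job())
```

```text
the job is handed in; nothing more can be done
None
```

I carried out every step and handed the job in at 25.5 s, but the push on the pin may have broken the 40 N gripper-body limit.

**What I did**
- I pushed the lock pin down with the mallet head. I then set the mallet flat on the table, about 19 cm from the stand by my placing target.
- I pressed the cap about 6 mm with about 10 N and turned it anticlockwise 1.3 rad. The press eased to about 5 mm and 7–9 N during the turn. Then I lifted the cap straight off.

**What the last checks showed**
- **Pin:** In the picture its top matches the projected 55 mm (down) height to within 1–2 pixels. I have no joint reading to confirm it.
- **Cap:** It is level to about 0.001 rad and centred on the bottle axis to about 1 mm, by my camera estimate. By my calculation about 73 mm of clear air lies below it.
- **Surroundings:** The bottle showed no visible swivel. The jar and the look-alike caps looked unmoved. The tray and caster were out of view or hidden in the last picture, but nothing went near them.

**What went wrong**
- **Overpressing the pin:** The pin already appeared to be at its stop, and my last push was too strong. The mallet pitched about 0.3 rad in the grip and the wrist force reached 84 N, under the 120 N limit.
- **Possible limit breach:** By my geometry, the gripper body may have been pressing on the mallet head at that moment. If so, it may have gone over the 40 N body limit, and I could not measure or rule that out.
- **Mallet tilt:** I tilted the tool to undo the pitch before setting the mallet down.

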